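# Empty the keyhole tap-holder magazine and shut its dust covers

## Task

Make sure the magazine's toggle switch is off (leaning towards the robot) before you move any tap holder, flipping it only if it is on. Then slide every tap holder that hangs in the magazine along its keyhole to the wide end, lift it off and put it into the loose aluminium tray, lying on its side or standing on its foot on the tray floor. Leave the dust covers of all four stations, empty ones too, pressed down until they snap shut, and do not disturb the other things on the bench.

Things in the scene. Friction and masses are not known exactly. Their poses are not given: they have to be found in the camera images.
- magazine: Fixed steel tap-holder magazine. Own frame in mm: origin centre of underside, x away from the robot at yaw 0, y left along the row, z up. 6 mm keyhole plate, top z = 60, x -58 to 46, y -148 to 148, open underneath. Four stations at y = 108, 36, -36, -108 (1 to 4). Switch housing at x -39 to 31, y -215 to -149, top z = 60. Hinge lugs reach z = 69; only open covers and the toggle stand higher.
- wide_1 (a point): Centre of the wide end of station 1's keyhole, on the plate's top face (magazine x = -22, y = 108, z = 60 mm). The wide end is an octagon 36 mm across; from it a 15 mm wide slot runs along magazine +x to x = 13.5 mm. Axes as the magazine's.
- wide_2 (a point): Centre of the wide end of station 2's keyhole, on the plate's top face (magazine x = -22, y = 36, z = 60 mm). The wide end is an octagon 36 mm across; from it a 15 mm wide slot runs along magazine +x to x = 13.5 mm. Axes as the magazine's.
- wide_3 (a point): Centre of the wide end of station 3's keyhole, on the plate's top face (magazine x = -22, y = -36, z = 60 mm). The wide end is an octagon 36 mm across; from it a 15 mm wide slot runs along magazine +x to x = 13.5 mm. Axes as the magazine's.
- wide_4 (a point): Centre of the wide end of station 4's keyhole, on the plate's top face (magazine x = -22, y = -108, z = 60 mm). The wide end is an octagon 36 mm across; from it a 15 mm wide slot runs along magazine +x to x = 13.5 mm. Axes as the magazine's.
- holder_1: Steel tap holder, a spool about its z axis, 0.15 to 0.31 kg; may be absent. Origin: centre of its foot. Foot 30 mm diameter, z 0 to 26; neck 12 mm, z 26 to 38; head 32 mm, z 38 to 68. It starts hung in station 1's narrow slot (magazine x 0 to 6.5 mm), head resting on the plate, neck in the slot, foot trapped beneath; it lifts out only at the wide end (x = -22 mm).
- holder_2: Steel tap holder, a spool about its z axis, 0.15 to 0.31 kg; may be absent. Origin: centre of its foot. Foot 30 mm diameter, z 0 to 26; neck 12 mm, z 26 to 38; head 32 mm, z 38 to 68. It starts hung in station 2's narrow slot (magazine x 0 to 6.5 mm), head resting on the plate, neck in the slot, foot trapped beneath; it lifts out only at the wide end (x = -22 mm).
- holder_3: Steel tap holder, a spool about its z axis, 0.15 to 0.31 kg; may be absent. Origin: centre of its foot. Foot 30 mm diameter, z 0 to 26; neck 12 mm, z 26 to 38; head 32 mm, z 38 to 68. It starts hung in station 3's narrow slot (magazine x 0 to 6.5 mm), head resting on the plate, neck in the slot, foot trapped beneath; it lifts out only at the wide end (x = -22 mm).
- holder_4: Steel tap holder, a spool about its z axis, 0.15 to 0.31 kg; may be absent. Origin: centre of its foot. Foot 30 mm diameter, z 0 to 26; neck 12 mm, z 26 to 38; head 32 mm, z 38 to 68. It starts hung in station 4's narrow slot (magazine x 0 to 6.5 mm), head resting on the plate, neck in the slot, foot trapped beneath; it lifts out only at the wide end (x = -22 mm).
- tray: Loose open aluminium tray, 160 (x) x 240 (y) x 32 (z) mm outside, walls and floor 4 to 5 mm thick, 0.7 kg; origin at the centre of its underside, x and y along its sides.
- cover_1 (a joint): Hinge angle (rad) of station 1's dust cover: 0 shut flat on the plate, 2.1 fully open, leaning away from the robot. A light spring (1 N at the edge) throws it open; a ball detent resists from 0.48 rad (5 N at the edge passes it), then holds it shut at 0 (2 N reopens). Flap 48 mm wide, 4 thick, reaching 76 from its hinge line (along magazine y at x = 34, z = 65); shut, its top is at z = 64. Cannot shut on a holder in its keyhole.
- cover_2 (a joint): Hinge angle (rad) of station 2's dust cover: 0 shut flat on the plate, 2.1 fully open, leaning away from the robot. A light spring (1 N at the edge) throws it open; a ball detent resists from 0.48 rad (5 N at the edge passes it), then holds it shut at 0 (2 N reopens). Flap 48 mm wide, 4 thick, reaching 76 from its hinge line (along magazine y at x = 34, z = 65); shut, its top is at z = 64. Cannot shut on a holder in its keyhole.
- cover_3 (a joint): Hinge angle (rad) of station 3's dust cover: 0 shut flat on the plate, 2.1 fully open, leaning away from the robot. A light spring (1 N at the edge) throws it open; a ball detent resists from 0.48 rad (5 N at the edge passes it), then holds it shut at 0 (2 N reopens). Flap 48 mm wide, 4 thick, reaching 76 from its hinge line (along magazine y at x = 34, z = 65); shut, its top is at z = 64. Cannot shut on a holder in its keyhole.
- cover_4 (a joint): Hinge angle (rad) of station 4's dust cover: 0 shut flat on the plate, 2.1 fully open, leaning away from the robot. A light spring (1 N at the edge) throws it open; a ball detent resists from 0.48 rad (5 N at the edge passes it), then holds it shut at 0 (2 N reopens). Flap 48 mm wide, 4 thick, reaching 76 from its hinge line (along magazine y at x = 34, z = 65); shut, its top is at z = 64. Cannot shut on a holder in its keyhole.
- toggle (a joint): Angle (rad) of the unlit toggle lever on the magazine's switch housing: -0.45 (leaning to magazine -x, towards the robot) = off; +0.45 (leaning away) = on. It snaps to one side or the other; about 1 N at the tip flips it. Either side at the start.
- toggle_tip (a point): Centre of the 13 mm ball on the end of the 8 mm thick toggle lever, 34 mm from its pivot, which is at magazine x = -4, y = -182, z = 62 mm.
- bottle: Bystander: yellow plastic bottle, 62 mm across, 188 mm tall, at the back; origin at the centre of its underside.
- nut: Bystander: loose steel nut, about 40 mm; origin at the centre of its underside.
- punch: Bystander: centre punch, 127 mm; origin at the centre of its underside.
- bolt: Bystander: steel hexagon bolt, 58 mm; origin at the centre of its underside.
- bearing: Bystander: small ball bearing, 35 mm; origin at the centre of its underside.
- spanner: Bystander: combination spanner, 259 mm; origin at the centre of its underside.
- tape: Bystander: yellow tape measure, 82 mm long, 62 mm tall; origin at the centre of its underside.
Things that resemble listed ones, but are neither listed nor needed, are in the scene too. What is shaped like the holder_1 but orange or yellow is not meant.

How it is judged:
At the end, for the whole second after the job is handed in: The toggle is off (below -0.3 rad); all four covers are shut (below 0.06 rad); every holder present is at rest with its foot centre inside the tray's walls (within 78 mm along x and 118 mm along y of the tray's centre, less than 30 mm above its underside); the tray stands level on the bench (value of joint toggle below -0.3 rad and value of joint each of cover_1, cover_2, cover_3, cover_4 below 0.06 rad and angle between tray's own z axis and vertical below 0.15 rad and height (world z) of tray below 0.02 m and x of holder_1 in the frame of tray between -0.078 and 0.078 m and y of holder_1 in the frame of tray between -0.118 and 0.118 m and z of each of holder_1, holder_2, holder_3, holder_4 in the frame of tray below 0.03 m and linear speed of each of holder_1, holder_2, holder_3, holder_4 below 0.03 m/s and x of holder_2 in the frame of tray between -0.078 and 0.078 m and y of holder_2 in the frame of tray between -0.118 and 0.118 m and x of holder_3 in the frame of tray between -0.078 and 0.078 m and y of holder_3 in the frame of tray between -0.118 and 0.118 m and x of holder_4 in the frame of tray between -0.078 and 0.078 m and y of holder_4 in the frame of tray between -0.118 and 0.118 m); the robot touches nothing.
It fails at once if the toggle is switched on when it had been off (value of joint toggle above 0.2 rad and distance of toggle_tip from where it was at the start of the episode above 0.018 m).
It fails at once if a holder is taken from its station while the toggle is on (value of joint toggle above 0.2 rad and distance of any of holder_1, holder_2, holder_3, holder_4 from where it was at the start of the episode above 0.02 m).
It fails at once if a bystander is pushed more than 4 cm or the bottle knocked over (distance of any of bottle, nut, punch, bolt, bearing, spanner, tape from where it was at the start of the episode above 0.04 m or angle between bottle's own z axis and vertical above 0.5 rad).
Of holder_1, holder_2, holder_3, holder_4 only 2 to 4 are there at a start; the rules pass over those that are not, and their reading is None.
At some moment in a run one of tray may be knocked a few centimetres aside while the robot is not near it.
Once in a run the grip may slacken for a moment while it holds something.
It also fails if it takes over 210 s, if anything falls off the work surface, if the arm or the gripper's body presses on something with over 40 N, if the wrist force passes 120 N, or if a joint passes its speed limit or range.

## Robot

A 6-joint arm with a two-finger parallel gripper is mounted at the origin on a cart in front of the work surface, level with it; the furniture and walls round the work are solid. World frame = base frame: x ahead of the robot, y to its left, z up, the work surface at z = 0. Lengths are in m, angles in rad, forces in N, time in s.
With the tool pointing down it reaches from about 0.375 to 0.975 m from the base axis. Payload 3.8 kg.
Tool frame: the origin (TCP) lies where the fingers leave the gripper's body, on its centre line; the fingertips stand 73 mm ahead of it and the grasp point (between the pads) lies 54 mm ahead of it; z points along the fingers, y is the line along which they close (so a half turn about z gives the same grasp; the last joint's range is limited). The gripper opens to 85 mm and grips with 20 to 120 N. Pads are 22 mm wide; open, the fingers measure 114 mm over their backs; the gripper's body (76 mm by 85 mm) begins 54 mm behind the grasp point. The pads swing forward as they close: fully open they stand 13 mm farther back than shut.
Start: joints at [-1.383, 0.264, 1.604, -0, 1.274, -0.037], TCP at [0.15, -0.658, 0.304] pointing down, gripper open.
Joint ranges: [-2.63, 2.63], [-0.94, 2.18], [0.31, 2.57], [-1.31, 4.45], [0, 2.66], [-2.55, 2.55]. Speed limits (rad/s): [2.57, 2.57, 3.14, 3.14, 3.14, 3.14].

## Interface

Orientations are given as a rotation vector (axis times angle).
In Python, from workcell import read_state, viewer, bot gives the robot as it stands.
- The arm moves only by the tool jog_arm, never from a script. Its argument "increments" is a list that holds one entry, the list of rows, each a list of 7 numbers: the shift along the tool's x, y, z in units of 30 mm (1.0 is 30 mm), then the turn, a rotation vector about the tool's x, y, z in units of 6 degrees (1.0 is 6 degrees), then the opening, from -1 (shut) to 1 (fully open). A call has exactly 5 rows; each row shifts and turns the commanded pose from where the row before left it, along the tool's axes as they then stand; what a row does not reach is not made up. A row lasts 1/12 s, in which the tool goes at most 41.7 mm and 7.16 degrees, less where a joint would pass 70% of its speed; a pose out of reach is approached as far as the arm can. A call is refused whole if a number of a shift passes 1 or a number of a turn 1, either way. A call with a gripper value outside its range is refused whole. The fingers move at their own pace and stop on an object; "force" is the grip in N (left out, the last holds). Time passes only in rows, so rows that do not move let the fingers close, or fill a call up. It gives the time, the measured TCP pose, the force, the opening and the grip force at its end, in the units of the state.
- read_state(): the state, without advancing time (a new reading comes with each control period).
- viewer.read_camera(name): name is "scene" or "top" or "wrist"; returns (picture, depth): 480x640x3 uint8, blue, green, red; 480x640 float32, m along the optical axis (not along the pixel's ray), 0 where there is no reading.
- viewer.camera_params(name): a dict with "fx", "fy", "cx", "cy" (pixels), "k1" (the pictures are not rectified: a ray, as slopes to the right and down, at radius r is drawn at 1 + k1 r^2 times it, then the intrinsics apply), "R" (3x3) and "t" (3): a world point X has camera coordinates R X + t; the wrist camera has in their place "hand_eye" (4x4, takes a point from camera to tool coordinates, whose origin is the TCP and whose axes are the flange's). Camera axes: x right, y down, z forward; pixel columns grow to the right and rows downward; lengths in m; the calibration is good to about 2 mm. A picture is of the moment at which its call begins: read the wrist's pose just before it. camera_params takes no time and is no camera call.
- bot.finish_job(): hands the job in; it is judged then, once.
The state is a dict: "time": time; "q": joint angles; "joint_vel": joint speeds; "joint_torque": joint torques, N m; "tool_pos": TCP position; "tcp_rot": TCP orientation; "wrist_force": force on the tool from outside, world axes, zero at the start; "torque": the same for the moment, N m; "width": opening from 0.0 (shut) to 1.0 (fully open); "grip_force": force on a finger pad.
Only numpy, scipy, OpenCV 4.12 (cv2) and the standard library are available. Lean on these libraries where they do the work, as an engineer would, in place of code of your own. Each camera call takes 0.05 s, during which the arm holds its last target. There are 200 camera calls.

## Working session

There is one attempt and no reset: what is moved stays moved. The work goes in short steps, Python scripts to look and compute and a tool call to move; the robot and the scene stay as the last step left them, time stands still between calls to the robot, and variables do not carry over. Pictures are saved under pics/ and viewed, at most 14 in all, crops included, and the job is handed in when it is done.

Besides the shell and the picture viewer there is one more tool, called after "Call:" as name(argument=value, ...), one argument or row to a line, values as JSON. jog_arm: Moves the arm, as the interface text tells. Its arguments: {"type":"object","properties":{"increments":{"type":"array","items":{"type":"array","items":{"type":"array","items":{"type":"number"}}}},"force":{"type":"number"}},"required":["increments"]}

```bash
ls; mkdir -p pics
python3 - <<'E'
from workcell import read_state, viewer, bot
import cv2, numpy as np, json
print(read_state())
for n in ("scene","top","wrist"):
    im,d=viewer.read_camera(n); cv2.imwrite(f"pics/{n}0.png",im); np.save(f"pics/{n}0.npy",d)
    print(n,viewer.camera_params(n), (d>0).mean())
E
```

```text
pics
{'time': 0.0, 'q': array([-1.38288332e+00,  2.64764959e-01,  1.60540770e+00, -2.44253356e-05,
        1.27369425e+00, -3.68663900e-02]), 'joint_vel': array([ 0.00116067,  0.00045466,  0.00141981,  0.0003542 ,  0.00164024,
       -0.00046451]), 'joint_torque': array([-9.43634877e-04, -5.15109372e+01, -3.67318547e+01, -3.03954384e-04,
        1.30115775e-02, -1.83352512e-05]), 'tool_pos': array([ 0.15035692, -0.65744408,  0.30253569]), 'tcp_rot': array([-3.11951911e+00, -3.52096847e-01,  3.05890976e-04]), 'wrist_force': array([-0.37366592, -0.5771749 , -0.55077818]), 'torque': array([-0.01934264, -0.00237622, -0.03795   ]), 'grip_force': 0.0, 'width': 0.9958448197643411}
scene {'fx': 538.4410736084332, 'fy': 538.4410736084332, 'cx': 323.14568974764234, 'cy': 235.72986499888214, 'k1': -0.12634349207456874, 'R': array([[-0.83496509, -0.54965302,  0.02673677],
       [-0.25092202,  0.33702913, -0.90744118],
       [ 0.48976672, -0.76439055, -0.41932761]]), 't': array([0.38405594, 0.26352877, 0.90660398])} 0.9959537760416667
top {'fx': 458.0101655740917, 'fy': 458.0101655740917, 'cx': 318.1301999918466, 'cy': 240.61225549847887, 'k1': 0.034868654759949005, 'R': array([[-0.0175682 , -0.99951364,  0.0257651 ],
       [-0.99517536,  0.01499255, -0.0969599 ],
       [ 0.09652646, -0.0273442 , -0.99495474]]), 't': array([-0.11451548,  0.57135562,  1.00578879])} 0.9959114583333334
wrist {'fx': 337.4407866689001, 'fy': 337.4407866689001, 'cx': 317.8632533238676, 'cy': 236.59728400710054, 'k1': -0.011223578533003693, 'hand_eye': array([[ 4.42311131e-04, -9.61249873e-01, -2.75678230e-01,
         6.91907675e-02],
       [ 9.99999818e-01,  5.38342085e-04, -2.72673730e-04,
        -2.15685939e-04],
       [ 4.10516781e-04, -2.75678059e-01,  9.61249936e-01,
        -7.01189609e-02],
       [ 0.00000000e+00,  0.00000000e+00,  0.00000000e+00,
         1.00000000e+00]])} 0.9961263020833333
```

View pics/top0.png

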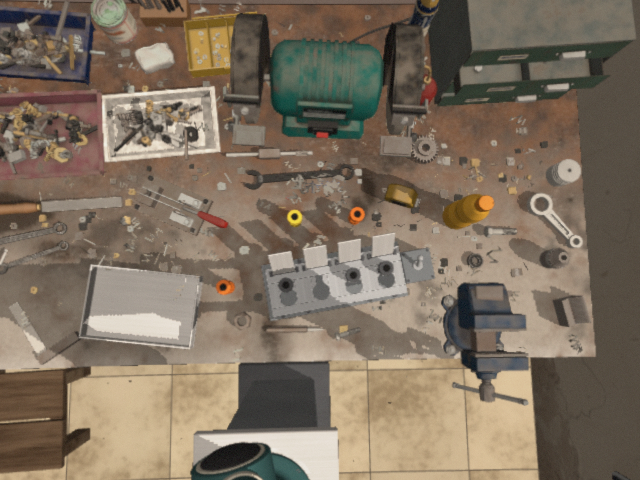

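View pics/scene0.png

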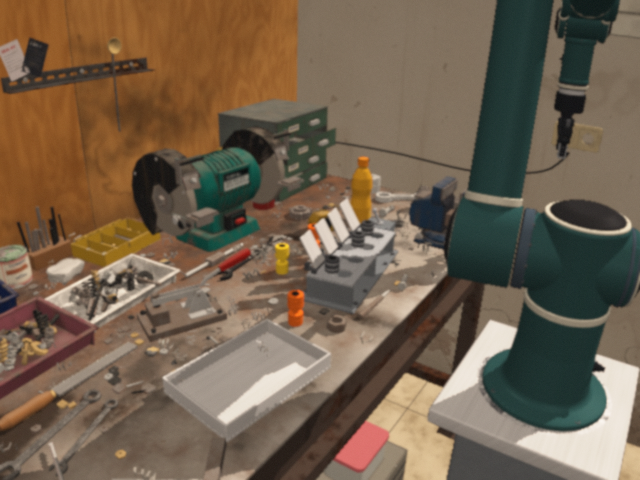

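```bash
cat > h.py <<'E'
from workcell import read_state, viewer, bot
import cv2, numpy as np
from scipy.spatial.transform import Rotation as Rn
def cam(name,st=None):
    p=viewer.camera_params(name)
    K=np.array([[p["fx"],0,p["cx"]],[0,p["fy"],p["cy"]],[0,0,1]]); D=np.array([p["k1"],0,0,0,0.])
    if name=="wrist":
        T=np.eye(4); T[:3,:3]=Rn.from_rotvec(st["tcp_rot"]).as_matrix(); T[:3,3]=st["tool_pos"]
        M=np.linalg.inv(T@p["hand_eye"]); return K,D,M[:3,:3],M[:3,3]
    return K,D,p["R"],p["t"]
def ray(c,uv):
    K,D,R,t=c; n=cv2.undistortPoints(np.float64(uv).reshape(-1,1,2),K,D).reshape(-1,2)
    return -R.T@t, np.c_[n,np.ones(len(n))]@R     # origin, dirs (depth-scaled)
def plane(c,uv,z):
    o,d=ray(c,uv); return o+d*((z-o[2])/d[:,2])[:,None]
def withdepth(c,uv,dep):
    o,d=ray(c,uv); return o+d*np.array([dep[int(round(v)),int(round(u))] for u,v in np.atleast_2d(uv)])[:,None]
def proj(c,X):
    K,D,R,t=c; return cv2.projectPoints(np.float64(X).reshape(-1,3),cv2.Rodrigues(R)[0],t,K,D)[0].reshape(-1,2)
def two(c1,u1,c2,u2):
    o1,d1=ray(c1,u1);o2,d2=ray(c2,u2);d1=d1[0];d2=d2[0]
    s=np.linalg.lstsq(np.c_[d1,-d2],o2-o1,rcond=None)[0]
    a,b=o1+s[0]*d1,o2+s[1]*d2; return (a+b)/2,np.linalg.norm(a-b)
def shot(name,fn):
    st=read_state(); im,d=viewer.read_camera(name); cv2.imwrite(f"pics/{fn}.png",im); np.save(f"pics/{fn}.npy",d); return cam(name,st),im,d,st
E
python3 - <<'E'
from h import *
a=cv2.imread("pics/top0.png")[225:325,250:450]; b=cv2.imread("pics/scene0.png")[190:310,290:410]
cv2.imwrite("pics/crop_top.png",cv2.resize(a,None,fx=4,fy=4,interpolation=2))
cv2.imwrite("pics/crop_sc.png",cv2.resize(b,None,fx=5,fy=5,interpolation=2))
E
```

```text
(no output)
```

View pics/crop_top.png

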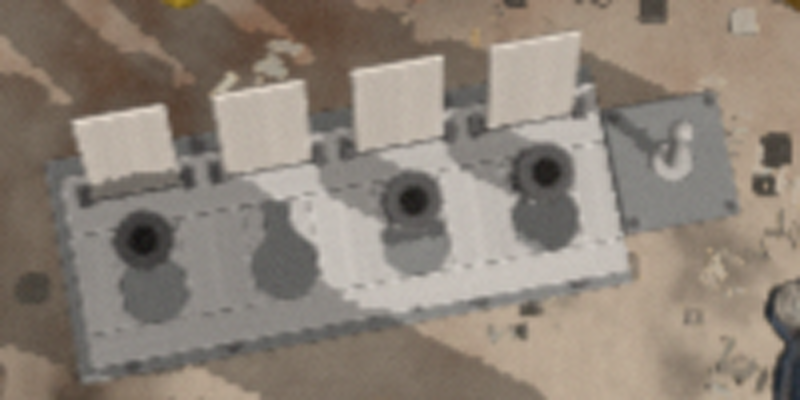

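View pics/crop_sc.png

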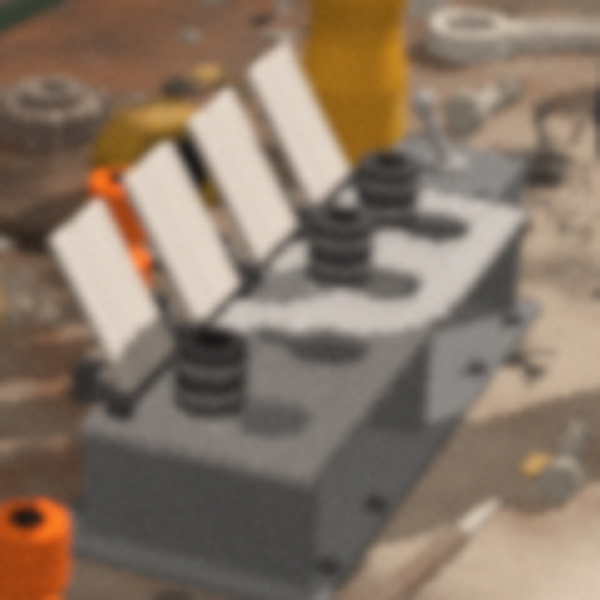

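Run:
```python
from h import *
np.set_printoptions(precision=4,suppress=True)
T=cam("top");S=cam("scene"); dt=np.load("pics/top0.npy")
pt=lambda x,y:(250+(x+.5)/4-.5,225+(y+.5)/4-.5)
ps=lambda x,y:(290+(x+.5)/5-.5,190+(y+.5)/5-.5)
print("cams",-T[2].T@T[3],-S[2].T@S[3])
w=[pt(154,288),pt(286,263),pt(417,243),pt(545,218)]; ws=[ps(275,419),ps(327,347),ps(390,284),ps(437,228)]
for a,b in zip(w,ws): print("wide",two(T,a,S,b),withdepth(T,[a],dt)[0])
W=plane(T,w,.06); print(W)
yaw=np.arctan2(-(W[0]-W[3])[0],(W[0]-W[3])[1])
R=Rn.from_euler('z',yaw).as_matrix(); m=np.array([[-.022,y,.06] for y in (.108,.036,-.036,-.108)])
t=(W-m@R.T).mean(0); print("yaw",yaw,"t",t,"res",(W-m@R.T-t)*1000)
# toggle
print("ball",two(T,pt(684,130),S,ps(427,95)),"base",two(T,pt(672,162),S,ps(452,162)))
for s in(-.45,.45):
    X=R@np.array([-.004+.034*np.sin(s),-.182,.062+.034*np.cos(s)])+t
    print(s,X,(proj(T,X)-[249.6,224.6])*4,(proj(S,X)-[289.6,189.6])*5)
# holder heads top z~.09
for a,b in zip([pt(142,238),pt(412,200),pt(545,171)],[ps(210,342),ps(341,215),ps(388,160)]): print("head",two(T,a,S,b),plane(T,[a],.09)[0],(R.T@(plane(T,[a],.09)[0]-t)))
tr=[(91,266),(201,275),(191,349),(81,339)]
P=plane(T,tr,.032); print("tray",P,P.mean(0),[np.linalg.norm(P[i]-P[i-1]) for i in range(4)])
for n,u in dict(nut=(243,320),punch=(292,329),bolt=(348,332),orange=(225,287),yellow=(294,217),or2=(357,215),bottle=(463,214),tape=(402,195),visejaw=(465,285)).items(): print(n,withdepth(T,[u],dt)[0])
```

```text
cams [ 0.4695 -0.0955  1.0591] [-0.0572  0.8153  0.609 ]
wide (array([ 0.4451, -0.0563,  0.0583]), np.float64(0.0014231373330215772)) [ 0.4445 -0.0539  0.0065]
wide (array([ 0.4588, -0.1271,  0.0589]), np.float64(0.0021846488785259082)) [ 0.4573 -0.1293  0.0052]
wide (array([ 0.4676, -0.199 ,  0.0596]), np.float64(0.0004068225761393995)) [ 0.4673 -0.2049  0.0032]
wide (array([ 0.4801, -0.2693,  0.0591]), np.float64(0.0005964305737659358)) [ 0.4804 -0.2787  0.0055]
[[ 0.4458 -0.056   0.06  ]
 [ 0.4579 -0.1276  0.06  ]
 [ 0.4675 -0.199   0.06  ]
 [ 0.4798 -0.2693  0.06  ]]
yaw 0.15833035912251384 t [ 0.4845 -0.1595  0.    ] res [[ 0.0633  0.3341  0.    ]
 [ 0.8381 -0.1659  0.    ]
 [-0.9629 -0.514   0.    ]
 [ 0.0615  0.3458  0.    ]]
ball (array([ 0.5251, -0.3377,  0.0966]), np.float64(0.0011896977346066231)) base (array([ 0.5092, -0.3392,  0.0627]), np.float64(0.0002240417047207099))
-0.45 [ 0.4946 -0.3422  0.0926] [[692.3805 187.0037]] [[484.3468 113.2203]]
0.45 [ 0.5238 -0.3375  0.0926] [[681.3843 131.9693]] [[429.6358 102.877 ]]
head (array([ 0.4735, -0.0506,  0.0886]), np.float64
[... 168 characters left out ...]
.09  ] [ 0.0002 -0.0348  0.09  ]
head (array([ 0.5056, -0.264 ,  0.0907]), np.float64(0.0029694958286683097)) [ 0.5043 -0.2649  0.09  ] [ 0.003  -0.1072  0.09  ]
tray [[0.5207 0.3759 0.032 ]
 [0.4965 0.1374 0.032 ]
 [0.3362 0.1574 0.032 ]
 [0.3637 0.3915 0.032 ]] [0.4292 0.2655 0.032 ] [np.float64(0.15775609742599325), np.float64(0.23974637571213958), np.float64(0.1615213109816582), np.float64(0.235763403888999)]
nut [ 0.3936  0.0494 -0.0011]
punch [ 0.3722 -0.062   0.0116]
bolt [ 0.3634 -0.1878  0.0145]
orange [0.469  0.078  0.0693]
yellow [ 0.618  -0.071   0.0693]
or2 [ 0.6207 -0.2089  0.0684]
bottle [ 0.6101 -0.4202  0.1309]
tape [ 0.6657 -0.3115  0.0583]
visejaw [ 0.4645 -0.4298  0.0945]
```

Top view: dark holders hang in stations 1, 3 and 4 (pixels (285,284), (353,275), (386,267)). Station 2 is empty and all four covers are open. The orange and yellow spools at (225,287), (357,215) and (294,217) are decoys standing on the bench. The toggle ball triangulates to the +0.45 prediction, so it is on. I'm moving to just behind the toggle.

Call:
jog_arm(
  increments=[
    [[0,0,0,0,0,0.635,-1],[1,-0.57,0,0,0,0,-1],[1,-0.57,0,0,0,0,-1],[1,-0.57,0,0,0,0,-1],[1,-0.57,0,0,0,0,-1]],
  ],
  force=60,
)

```text
time: 0.57
tool_pos: [0.2588, -0.5705, 0.3033]
tcp_rot: [-3.131, -0.247, 0.0]
wrist_force: [0.8, -0.2, -0.2]
width: 0.298
grip_force: 0.0
```

Call:
jog_arm(
  increments=[
    [[1,-0.57,0,0,0,0,-1],[1,-0.57,0,0,0,0,-1],[1,-0.57,0,0,0,0,-1],[1,-0.57,0,0,0,0,-1],[1,-0.57,0,0,0,0,-1]],
  ],
)

```text
time: 0.98
tool_pos: [0.3938, -0.4621, 0.3036]
tcp_rot: [-3.131, -0.248, 0.0]
wrist_force: [0.3, -0.3, 0.9]
width: -0.002
grip_force: 0.0
```

Call:
jog_arm(
  increments=[
    [[1,-0.57,0,0,0,0,-1],[1,-0.57,0,0,0,0,-1],[1,-0.57,0,0,0,0,-1],[1,-0.57,0,0,0,0,-1],[1,-0.57,0,0,0,0,-1]],
  ],
)

```text
time: 1.4
tool_pos: [0.5285, -0.354, 0.3036]
tcp_rot: [-3.131, -0.248, 0.001]
wrist_force: [-0.0, -0.5, 0.2]
width: -0.007
grip_force: 0.0
```

Call:
jog_arm(
  increments=[
    [[1,-0.57,0.5,0,0,0,-1],[0,0,1,0,0,0,-1],[0,0,0.5,0,0,0,-1],[0,0,0,0,0,0,-1],[0,0,0,0,0,0,-1]],
  ],
)

```text
time: 1.82
tool_pos: [0.5537, -0.3331, 0.2423]
tcp_rot: [-3.13, -0.249, 0.004]
wrist_force: [0.5, -0.6, -0.2]
width: -0.005
grip_force: 0.0
```

```bash
cat >> h.py <<'E'
YAW=0.1583; MT=np.array([.4845,-.1595,0])
def w2m(X): return (np.atleast_2d(X)-MT)@Rn.from_euler('z',YAW).as_matrix()
def m2w(X): return np.atleast_2d(X)@Rn.from_euler('z',YAW).as_matrix().T+MT
def where():
    s=read_state(); R=Rn.from_rotvec(s["tcp_rot"]).as_matrix()
    print("t %.2f"%s["time"],"mag TCP mm",(w2m(s["tool_pos"])[0]*1000).round(1),"world",s["tool_pos"].round(4),"yaw %.4f"%np.arctan2(R[1,0],R[0,0]),"tilt",R[:2,2].round(4),"F",s["wrist_force"].round(1),"w %.3f g %.1f"%(s["width"],s["grip_force"]))
    return s
E
python3 - <<'E'
from h import *
where(); shot("wrist","w1")
E
```

```text
t 1.82 mag TCP mm [  41.  -182.4  242.3] world [ 0.5537 -0.3331  0.2423] yaw 0.1586 tilt [-0.003   0.0019] F [ 0.5 -0.6 -0.2] w -0.005 g 0.0
```

View pics/w1.png

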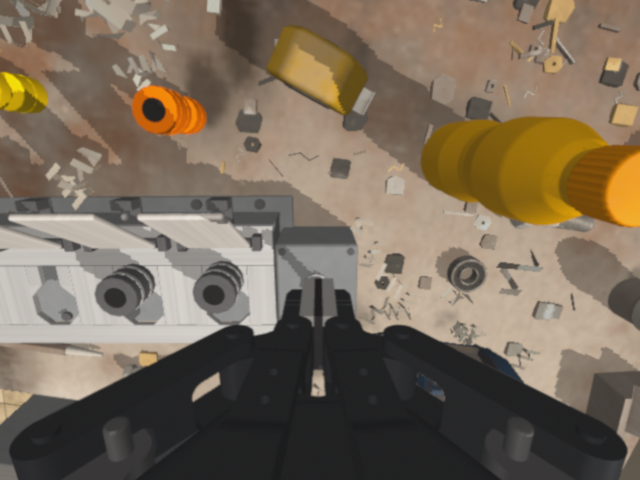

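Wrist view: the fingers line up with the switch housing (column 318) and the ball is hidden just in front of them. The bottle at (520,170) is clear. I'm lowering behind the lever and pushing it towards the robot.

Call:
jog_arm(
  increments=[
    [[0.2,0,0.5,0,0,0,-1],[0,0,0.8,0,0,0,-1],[0,0,0.8,0,0,0,-1],[0,0,0.87,0,0,0,-1],[0,0,0,0,0,0,-1]],
  ],
)

```text
time: 2.28
tool_pos: [0.5577, -0.3316, 0.1495]
tcp_rot: [-3.127, -0.247, 0.01]
wrist_force: [-1.5, 0.9, -1.6]
width: -0.001
grip_force: 0.0
```

Call:
jog_arm(
  increments=[
    [[-0.3,0,0,0,0,0,-1],[-0.3,0,0,0,0,0,-1],[-0.3,0,0,0,0,0,-1],[-0.3,0,0,0,0,0,-1],[-0.27,0,0,0,0,0,-1]],
  ],
)

```text
time: 2.7
tool_pos: [0.5164, -0.3408, 0.1569]
tcp_rot: [3.129, 0.248, 0.003]
wrist_force: [0.3, -1.0, -0.4]
width: -0.0
grip_force: 0.2
```

Call:
jog_arm(
  increments=[
    [[0,0,0,0,0,0,-1],[0.5,0,0,0,0,0,-1],[0,0,-1,0,0,0,-1],[0,-0.5,-1,0,0,0,-1],[0,-1,-0.7,0,0,0,0.25]],
  ],
)

```text
time: 3.12
tool_pos: [0.5252, -0.2954, 0.2382]
tcp_rot: [3.129, 0.244, 0.003]
wrist_force: [1.5, -0.3, 1.2]
width: 0.132
grip_force: 0.0
```

Run:
```python
from h import *
where(); c,im,d,st=shot("wrist","w2"); 
for s in(-.45,.45):
    X=m2w([-.004+.034*np.sin(s),-.182,.062+.034*np.cos(s)]); print(s,proj(c,X))
print(proj(c,m2w([[-.022,y,.06] for y in(.108,.036,-.036,-.108)])))
```

```text
t 3.12 mag TCP mm [  18.8 -140.6  238.2] world [ 0.5252 -0.2954  0.2382] yaw 0.1557 tilt [ 0.0024 -0.0028] F [ 1.5 -0.3  1.2] w 0.132 g 0.0
-0.45 [[376.56307703 298.26228714]]
0.45 [[378.56489427 258.5299841 ]]
[[  8.25989132 284.26640612]
 [ 96.90553171 284.21134124]
 [186.526101   284.07675834]
 [276.68050071 283.86431588]]
```

View pics/w2.png

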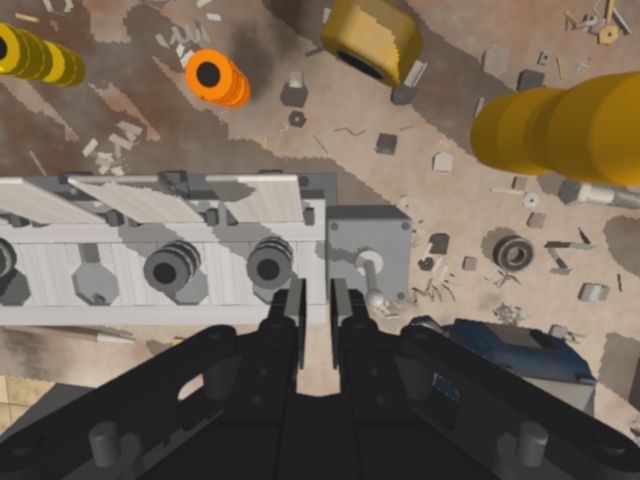

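The toggle lever now leans to (375,298), which matches the off prediction. Next I fix the heads of holders 3 and 4 from this view against the top view.

Run:
```python
from h import *
st=read_state(); c=cam("wrist",st); T=cam("top")
pt=lambda x,y:(250+(x+.5)/4-.5,225+(y+.5)/4-.5)
for n,u,b in (("h3",(166,272),pt(412,200)),("h4",(268,268.5),pt(545,171))):
    X,e=two(c,u,T,b); print(n,(w2m(X)*1000).round(1),e*1000,"plane90",(w2m(plane(c,[u],.09))*1000).round(1))
```

```text
h3 [[  1.8 -32.8  98.2]] 4.023877834464493 plane90 [[  0.3 -27.8  90. ]]
h4 [[   4.6 -103.6   99. ]] 5.1699821852428505 plane90 [[   2.9 -100.2   90. ]]
```

Call:
jog_arm(
  increments=[
    [[0,0,0,0,0,0,0.25],[0,0,0,0,0,0,0.25],[0,0,0,0,0,0,0.25],[0,0,0,0,0,0,0.25],[0,0,0,0,0,0,0.25]],
  ],
)

```text
time: 3.58
tool_pos: [0.5238, -0.2933, 0.2342]
tcp_rot: [-3.13, -0.247, 0.003]
wrist_force: [-0.9, -0.5, 0.1]
width: 0.625
grip_force: 0.0
```

Run:
```python
from h import *
where(); c,im,d,st=shot("wrist","w3"); g=cv2.cvtColor(im,cv2.COLOR_BGR2GRAY)
print(proj(c,m2w([[.003,-.108,.09],[0,-.036,.09],[-.022,-.108,.06],[-.022,-.036,.06],[-.022,.036,.06]])))
m=(g<45).astype(np.uint8); m[300:]=0
n,l,s,ce=cv2.connectedComponentsWithStats(m)
for i in range(1,n):
    if 60<s[i,4]<1500: print(s[i],ce[i].round(1),(w2m(plane(c,[ce[i]],.09))*1000).round(1))
cv2.imwrite("pics/w3c.png",cv2.resize(im[160:340,40:340],None,fx=2.6,fy=2.6,interpolation=2))
```

```text
t 3.58 mag TCP mm [  17.7 -138.3  234.2] world [ 0.5238 -0.2933  0.2342] yaw 0.1575 tilt [-0.0022  0.0012] F [-0.9 -0.5  0.1] w 0.625 g 0.0
[[273.89936535 267.92575646]
 [168.84231613 271.92409394]
 [279.91770375 283.67057166]
 [188.50163329 283.55568067]
 [ 97.82090578 283.36333334]]
[ 0 33  6 20 83] [ 1.8 43.1] [[140.8  43.7  90. ]]
[342  46  47  29 393] [364.6  60.3] [[ 130.8 -164.8   90. ]]
[201  59  21  23 381] [210.8  69.7] [[126.  -75.7  90. ]]
[262 260  20  19 302] [271.3 269. ] [[   2.3 -106.2   90. ]]
[156 263  21  19 304] [165.8 272.2] [[ -0.2 -33.9  90. ]]
[246 283  12  17 135] [252.7 292.7] [[-15.4 -92.6  90. ]]
[379 283  12  17 139] [383.  292.5] [[ -15.2 -183.1   90. ]]
```

View pics/w3c.png

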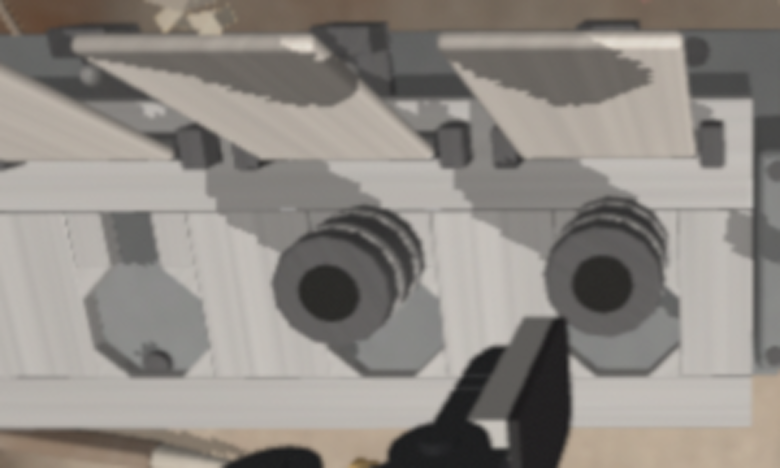

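Call:
jog_arm(
  increments=[
    [[-0.5,-0.55,0,0,0,0,0.25],[0,-0.5,0,0,0,0,0.25],[0,0,0.6,0,0,0,0.25],[0,0,0.8,0,0,0,0.25],[0,0,0.6,0,0,0,0.25]],
  ],
)

```text
time: 4.05
tool_pos: [0.5046, -0.2634, 0.1746]
tcp_rot: [-3.131, -0.248, -0.0]
wrist_force: [0.1, 0.2, 0.5]
width: 0.626
grip_force: 0.0
```

Call:
jog_arm(
  increments=[
    [[0,0,0.5,0,0,0,0.25],[0,0,0.4,0,0,0,0.25],[0,0,0.3,0,0,0,0.25],[0,0,0,0,0,0,0.25],[0,0,0,0,0,0,0.25]],
  ],
)

```text
time: 4.47
tool_pos: [0.5047, -0.2641, 0.1395]
tcp_rot: [-3.131, -0.248, 0.001]
wrist_force: [-0.0, -0.1, -0.1]
width: 0.627
grip_force: 0.0
```

Run:
```python
from h import *
where()
```

```text
t 4.47 mag TCP mm [   3.5 -106.4  139.5] world [ 0.5047 -0.2641  0.1395] yaw 0.1583 tilt [-0.0007  0.0005] F [-0.  -0.1 -0.1] w 0.627 g 0.0
```

Call:
jog_arm(
  increments=[
    [[0,0,0,0,0,0,-1],[0,0,0,0,0,0,-1],[0,0,0,0,0,0,-1],[0,0,0,0,0,0,-1],[0,0,0,0,0,0,-1]],
  ],
  force=70,
)

```text
time: 4.88
tool_pos: [0.5057, -0.2648, 0.1414]
tcp_rot: [3.13, 0.248, 0.004]
wrist_force: [-0.8, -0.5, 6.4]
width: 0.348
grip_force: 69.5
```

Call:
jog_arm(
  increments=[
    [[-0.15,0,0,0,0,0,-1],[-0.2,0,0,0,0,0,-1],[-0.2,0,0,0,0,0,-1],[-0.2,0,0,0,0,0,-1],[-0.1,0,0,0,0,0,-1]],
  ],
)

```text
time: 5.3
tool_pos: [0.4787, -0.2681, 0.1394]
tcp_rot: [-3.131, -0.247, -0.001]
wrist_force: [9.2, 2.3, -1.2]
width: 0.35
grip_force: 69.4
```

Run:
```python
from h import *
where(); c,im,d,st=shot("wrist","w4")
print(proj(c,m2w([[-.022,-.108,.06],[-.022,-.036,.06]])))
```

```text
t 5.30 mag TCP mm [ -22.8 -106.3  139.4] world [ 0.4787 -0.2681  0.1394] yaw 0.1576 tilt [0.0004 0.0005] F [ 9.2  2.3 -1.2] w 0.350 g 69.4
[[321.77933365 287.44860532]
 [172.7578535  287.33456484]]
```

Call:
jog_arm(
  increments=[
    [[0.03,0,-0.1,0,0,0,-1],[0,0,-0.2,0,0,0,-1],[0,0,-0.2,0,0,0,-1],[0,0,-0.2,0,0,0,-1],[0,0,0,0,0,0,-1]],
  ],
)

```text
time: 5.77
tool_pos: [0.4806, -0.2685, 0.1621]
tcp_rot: [3.131, 0.249, 0.001]
wrist_force: [-0.3, -1.0, -1.5]
width: 0.351
grip_force: 74.3
```

Run:
```python
from h import *
where()
```

```text
t 5.77 mag TCP mm [ -21.1 -107.   162.1] world [ 0.4806 -0.2685  0.1621] yaw 0.1584 tilt [ 0.0006 -0.0008] F [-0.3 -1.  -1.5] w 0.351 g 74.3
```

Call:
jog_arm(
  increments=[
    [[0,0,-0.7,0,0,0,-1],[0,0,-1,0,0,0,-1],[0,0,-1,0,0,0,-1],[0,-0.5,0,0,0,0,-1],[0,-1,0,0,0,0,-1]],
  ],
)

```text
time: 6.18
tool_pos: [0.4754, -0.2262, 0.2453]
tcp_rot: [3.127, 0.244, 0.01]
wrist_force: [0.7, 0.7, -2.4]
width: 0.347
grip_force: 74.4
```

Call:
jog_arm(
  increments=[
    [[0,-1,0,0,0,0,-1],[0,-1,0,0,0,0,-1],[0,-1,0,0,0,0,-1],[0,-1,0,0,0,0,-1],[0,-1,0,0,0,0,-1]],
  ],
)

```text
time: 6.6
tool_pos: [0.4485, -0.0739, 0.2413]
tcp_rot: [-3.132, -0.248, 0.001]
wrist_force: [0.3, 0.4, -2.3]
width: 0.345
grip_force: 74.4
```

Call:
jog_arm(
  increments=[
    [[0,-1,0,0,0,0,-1],[0,-1,0,0,0,0,-1],[0,-1,0,0,0,0,-1],[0,-1,0,0,0,0,-1],[0,-1,0,0,0,0,-1]],
  ],
)

```text
time: 7.02
tool_pos: [0.4248, 0.074, 0.2414]
tcp_rot: [3.132, 0.248, -0.001]
wrist_force: [0.7, -0.1, -1.4]
width: 0.346
grip_force: 74.4
```

```bash
cat >> h.py <<'E'
def tray():
    c,im,d,st=shot("top","tr%d"%int(read_state()["time"]*100))
    v,u=np.mgrid[180:420,20:300]; uv=np.c_[u.ravel(),v.ravel()].astype(float)
    o,r=ray(c,uv); P=o+r*d[180:420,20:300].reshape(-1,1)
    k=(P[:,2]>.022)&(P[:,2]<.042)&(P[:,1]>.08)&(P[:,0]<.62)&(P[:,0]>.25)&(P[:,1]<.5)
    m=np.zeros((480,640),np.uint8); m[180:420,20:300]=k.reshape(240,280)*255
    n,l,s,_=cv2.connectedComponentsWithStats(cv2.morphologyEx(m,cv2.MORPH_CLOSE,np.ones((3,3)))); i=1+s[1:,4].argmax()
    vv,uu=np.nonzero(l==i); W=plane(c,np.c_[uu,vv].astype(float),.032)[:,:2]
    (cx,cy),(a,b),ang=cv2.minAreaRect((W*1000).astype(np.float32))
    if a>b: a,b,ang=b,a,ang-90
    print("tray c",round(cx/1000,4),round(cy/1000,4),"size",round(a),round(b),"yaw deg",round(ang,1))
    X=np.array([cx/1000,cy/1000]); q=np.radians(ang)
    for l in((0,-.065),(0,0),(0,.065)):
        w=X+[np.cos(q)*l[0]-np.sin(q)*l[1],np.sin(q)*l[0]+np.cos(q)*l[1]]
        print(" slot",l,"world",w.round(4),"mag",(w2m([*w,0])[0,:2]*1000).round(1))
E
python3 - <<'E'
from h import *
where(); tray()
E
```

```text
t 7.02 mag TCP mm [-22.1 240.  241.4] world [0.4248 0.074  0.2414] yaw 0.1583 tilt [-0.0004 -0.0002] F [ 0.7 -0.1 -1.4] w 0.346 g 74.4
tray c 0.4313 0.2687 size 160 242 yaw deg -7.3
 slot (0, -0.065) world [0.4231 0.2042] mag [ -3.3 368.8]
 slot (0, 0) world [0.4313 0.2687] mag [ 15.  431.2]
 slot (0, 0.065) world [0.4395 0.3331] mag [ 33.3 493.6]
```

Call:
jog_arm(
  increments=[
    [[0.2,-0.93,0,0,0,0,-1],[0.2,-0.93,0,0,0,0,-1],[0.2,-0.93,0,0,0,0,-1],[0.2,-0.93,0,0,0,0,-1],[0.2,-0.93,0,0,0,0,-1]],
  ],
)

```text
time: 7.48
tool_pos: [0.4328, 0.2162, 0.2414]
tcp_rot: [3.131, 0.249, -0.001]
wrist_force: [1.2, -1.2, -1.5]
width: 0.343
grip_force: 74.4
```

Call:
jog_arm(
  increments=[
    [[0.2,-0.93,0,0,0,0,-1],[0.2,-0.93,0,0,0,0,-1],[0.2,-0.93,0,0,0,0,-1],[0.2,-0.9,0,0,0,0,-1],[0,0,0.4,0,0,0,-1]],
  ],
)

```text
time: 7.9
tool_pos: [0.4412, 0.3333, 0.2322]
tcp_rot: [-3.126, -0.252, -0.009]
wrist_force: [1.8, 0.4, -1.8]
width: 0.346
grip_force: 74.4
```

Call:
jog_arm(
  increments=[
    [[0,0,0.8,0,0,0,-1],[0,0,0.8,0,0,0,-1],[0,0,0.8,0,0,0,-1],[0,0,0.6,0,0,0,-1],[0,0,0.3,0,0,0,-1]],
  ],
)

```text
time: 8.32
tool_pos: [0.4377, 0.3264, 0.1272]
tcp_rot: [3.129, 0.248, -0.008]
wrist_force: [0.3, -1.2, -2.0]
width: 0.35
grip_force: 74.4
```

Run:
```python
from h import *
where()
```

```text
t 8.32 mag TCP mm [ 30.3 487.2 127.2] world [0.4377 0.3264 0.1272] yaw 0.1585 tilt [-0.0049 -0.0036] F [ 0.3 -1.2 -2. ] w 0.350 g 74.4
```

Call:
jog_arm(
  increments=[
    [[0,0,0.1,0,0,0,-1],[0,0,0.08,0,0,0,-1],[0,0,0,0,0,0,-1],[0,0,0,0,0,0,-1],[0,0,0,0,0,0,-1]],
  ],
)

```text
time: 8.73
tool_pos: [0.4408, 0.3287, 0.1268]
tcp_rot: [-3.13, -0.248, -0.004]
wrist_force: [0.4, 0.3, -1.9]
width: 0.346
grip_force: 74.4
```

Run:
```python
from h import *
where()
```

```text
t 8.73 mag TCP mm [ 33.8 489.  126.8] world [0.4408 0.3287 0.1268] yaw 0.1583 tilt [0.0022 0.0015] F [ 0.4  0.3 -1.9] w 0.346 g 74.4
```

Call:
jog_arm(
  increments=[
    [[0,0,0.08,0,0,0,-1],[0,0,0.05,0,0,0,-1],[0,0,0,0,0,0,-1],[0,0,0,0,0,0,0.25],[0,0,0,0,0,0,0.25]],
  ],
)

```text
time: 9.15
tool_pos: [0.4404, 0.3285, 0.1222]
tcp_rot: [-3.131, -0.248, -0.002]
wrist_force: [0.4, -1.6, -0.2]
width: 0.612
grip_force: 0.0
```

Call:
jog_arm(
  increments=[
    [[0,0,0,0,0,0,0.25],[0,0,-0.4,0,0,0,0.25],[0,0,-0.8,0,0,0,0.25],[0,0,-1,0,0,0,0.25],[0,0,-1,0,0,0,0.25]],
  ],
)

```text
time: 9.57
tool_pos: [0.4393, 0.3277, 0.2184]
tcp_rot: [3.131, 0.248, -0.003]
wrist_force: [0.6, 1.0, -0.3]
width: 0.627
grip_force: 0.0
```

Call:
jog_arm(
  increments=[
    [[0,0.5,-0.6,0,0,0,0.25],[-0.16,1,0,0,0,0,0.25],[-0.16,1,0,0,0,0,0.25],[-0.16,1,0,0,0,0,0.25],[-0.16,1,0,0,0,0,0.25]],
  ],
)

```text
time: 9.98
tool_pos: [0.4421, 0.1907, 0.2366]
tcp_rot: [-3.131, -0.25, -0.002]
wrist_force: [0.8, -0.3, 0.4]
width: 0.624
grip_force: 0.0
```

Call:
jog_arm(
  increments=[
    [[-0.16,1,0,0,0,0,0.25],[-0.16,1,0,0,0,0,0.25],[-0.16,1,0,0,0,0,0.25],[0,1,0,0,0,0,0.25],[0,1,0,0,0,0,0.25]],
  ],
)

```text
time: 10.4
tool_pos: [0.4514, 0.04, 0.2364]
tcp_rot: [3.132, 0.249, 0.002]
wrist_force: [0.6, -0.6, -0.3]
width: 0.626
grip_force: 0.0
```

Call:
jog_arm(
  increments=[
    [[0,1,0,0,0,0,0.25],[0,1,0,0,0,0,0.25],[0,1,0,0,0,0,0.25],[0,1,0,0,0,0,0.25],[0,1,0,0,0,0,0.25]],
  ],
)

```text
time: 10.82
tool_pos: [0.4753, -0.1083, 0.2365]
tcp_rot: [3.131, 0.248, 0.002]
wrist_force: [0.3, 0.2, -0.0]
width: 0.625
grip_force: 0.0
```

Call:
jog_arm(
  increments=[
    [[0,1,0,0,0,0,0.25],[0,1,0,0,0,0,0.25],[0,0.9,0,0,0,0,0.25],[0,0,0,0,0,0,0.25],[0,0,0,0,0,0,0.25]],
  ],
)

```text
time: 11.23
tool_pos: [0.4891, -0.1938, 0.2362]
tcp_rot: [-3.132, -0.244, -0.001]
wrist_force: [0.3, -0.3, -1.1]
width: 0.627
grip_force: 0.0
```

Run:
```python
from h import *
where(); tray()
import glob
c,im,d,st=shot("wrist","w5")
print(proj(c,m2w([[0,-.0345,.09],[-.022,-.036,.06]])))
a=cv2.imread(sorted(glob.glob("pics/tr*.png"),key=lambda f:int(f[7:-4]))[-1])[230:380,40:440]
cv2.imwrite("pics/chk1.png",cv2.resize(a,None,fx=2,fy=2,interpolation=2))
```

```text
t 11.23 mag TCP mm [ -0.8 -34.6 236.2] world [ 0.4891 -0.1938  0.2362] yaw 0.1556 tilt [0.0005 0.0001] F [ 0.3 -0.3 -1.1] w 0.627 g 0.0
tray c 0.431 0.2684 size 161 243 yaw deg -7.4
 slot (0, -0.065) world [0.4226 0.2039] mag [ -3.8 368.6]
 slot (0, 0) world [0.431  0.2684] mag [ 14.6 430.9]
 slot (0, 0.065) world [0.4393 0.3328] mag [ 33.  493.3]
[[319.77128399 245.62270131]
 [321.51312222 261.04159997]]
```

View pics/chk1.png

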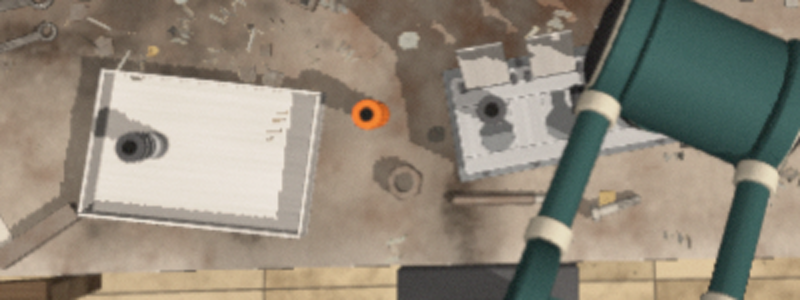

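The crop shows holder 4 standing in the tray at (135,147); the tray hasn't moved and holder 1 still hangs at (490,108). Next is holder 3.

Call:
jog_arm(
  increments=[
    [[0,0,0.6,0,0,0,0.25],[0,0,0.8,0,0,0,0.25],[0,0,0.8,0,0,0,0.25],[0,0,0.5,0,0,0,0.25],[0,0,0.3,0,0,0,0.25]],
  ],
)

```text
time: 11.75
tool_pos: [0.4875, -0.1905, 0.1433]
tcp_rot: [-3.129, -0.251, 0.005]
wrist_force: [-0.6, -0.0, -0.3]
width: 0.627
grip_force: 0.0
```

Call:
jog_arm(
  increments=[
    [[0,0,0.23,0,0,0,0.25],[0,0,0,0,0,0,0.25],[0,0,0,0,0,0,0.25],[0,0,0,0,0,0,-1],[0,0,0,0,0,0,-1]],
  ],
)

```text
time: 12.17
tool_pos: [0.49, -0.193, 0.1401]
tcp_rot: [3.13, 0.249, 0.003]
wrist_force: [-5.7, 4.2, 19.9]
width: 0.358
grip_force: 47.3
```

Call:
jog_arm(
  increments=[
    [[0,0,0,0,0,0,-1],[0,0,0,0,0,0,-1],[-0.1,0,0,0,0,0,-1],[-0.2,0,0,0,0,0,-1],[-0.2,0,0,0,0,0,-1]],
  ],
)

```text
time: 12.58
tool_pos: [0.4757, -0.1956, 0.14]
tcp_rot: [3.13, 0.248, 0.007]
wrist_force: [3.0, -0.3, 4.8]
width: 0.348
grip_force: 69.1
```

Call:
jog_arm(
  increments=[
    [[-0.2,0,0,0,0,0,-1],[0,0,0,0,0,0,-1],[0,0,0,0,0,0,-1],[0,0,0,0,0,0,-1],[0,0,0,0,0,0,-1]],
  ],
)

```text
time: 13.0
tool_pos: [0.467, -0.1955, 0.1374]
tcp_rot: [-3.13, -0.248, 0.005]
wrist_force: [-0.2, 0.7, -2.4]
width: 0.353
grip_force: 69.3
```

Run:
```python
from h import *
where()
```

```text
t 13.00 mag TCP mm [-23.  -32.8 137.4] world [ 0.467  -0.1955  0.1374] yaw 0.1581 tilt [-0.0031  0.0013] F [-0.2  0.7 -2.4] w 0.353 g 69.3
```

Call:
jog_arm(
  increments=[
    [[0.03,0.07,0,0,0,0,-1],[0,0,0,0,0,0,-1],[0,0,-0.1,0,0,0,-1],[0,0,-0.1,0,0,0,-1],[0,0,0,0,0,0,-1]],
  ],
)

```text
time: 13.42
tool_pos: [0.47, -0.198, 0.1453]
tcp_rot: [3.131, 0.248, 0.001]
wrist_force: [0.5, 0.2, -2.7]
width: 0.352
grip_force: 69.3
```

Run:
```python
from h import *
where()
```

```text
t 13.42 mag TCP mm [-20.4 -35.8 145.3] world [ 0.47   -0.198   0.1453] yaw 0.1584 tilt [ 0.0009 -0.0004] F [ 0.5  0.2 -2.7] w 0.352 g 69.3
```

Call:
jog_arm(
  increments=[
    [[-0.05,0,0,0,0,0,-1],[0,0,-0.15,0,0,0,-1],[0,0,-0.15,0,0,0,-1],[0,0,-0.15,0,0,0,-1],[0,0,0,0,0,0,-1]],
  ],
)

```text
time: 13.83
tool_pos: [0.4688, -0.1985, 0.1596]
tcp_rot: [3.131, 0.248, 0.003]
wrist_force: [0.1, -0.1, -2.2]
width: 0.349
grip_force: 69.4
```

Run:
```python
from h import *
where()
```

```text
t 13.83 mag TCP mm [-21.6 -36.  159.6] world [ 0.4688 -0.1985  0.1596] yaw 0.1583 tilt [ 0.0022 -0.001 ] F [ 0.1 -0.1 -2.2] w 0.349 g 69.4
```

Call:
jog_arm(
  increments=[
    [[0,0,-0.7,0,0,0,-1],[0,0,-1,0,0,0,-1],[0,0,-1,0,0,0,-1],[0,-0.5,0,0,0,0,-1],[0,-1,0,0,0,0,-1]],
  ],
)

```text
time: 14.25
tool_pos: [0.4634, -0.1558, 0.2424]
tcp_rot: [3.128, 0.243, 0.011]
wrist_force: [0.5, 1.8, -3.1]
width: 0.35
grip_force: 69.9
```

Call:
jog_arm(
  increments=[
    [[0,-1,0,0,0,0,-1],[0,-1,0,0,0,0,-1],[0,-1,0,0,0,0,-1],[0,-1,0,0,0,0,-1],[0,-1,0,0,0,0,-1]],
  ],
)

```text
time: 14.67
tool_pos: [0.4362, -0.0039, 0.2385]
tcp_rot: [-3.131, -0.248, 0.001]
wrist_force: [-0.1, 0.2, -3.2]
width: 0.351
grip_force: 69.9
```

Call:
jog_arm(
  increments=[
    [[0.2,-1,0,0,0,0,-1],[0.2,-1,0,0,0,0,-1],[0.2,-1,0,0,0,0,-1],[0,-0.5,0,0,0,0,-1],[0,0,0,0,0,0,-1]],
  ],
)

```text
time: 15.08
tool_pos: [0.4375, 0.1039, 0.2385]
tcp_rot: [-3.13, -0.254, 0.001]
wrist_force: [-0.8, -0.6, -3.3]
width: 0.348
grip_force: 70.1
```

Run:
```python
from h import *
where(); tray()
```

```text
t 15.08 mag TCP mm [ -4.9 267.5 238.5] world [0.4375 0.1039 0.2385] yaw 0.1619 tilt [-0.0009  0.0014] F [-0.8 -0.6 -3.3] w 0.348 g 70.1
tray c 0.5127 0.3045 size 48 167 yaw deg 9.6
 slot (0, -0.065) world [0.5235 0.2404] mag [101.5 388.7]
 slot (0, 0) world [0.5127 0.3045] mag [101.  453.7]
 slot (0, 0.065) world [0.5019 0.3686] mag [100.4 518.7]
```

```bash
python3 - <<'E'
s=open('h.py').read()
s=s.replace("i=1+s[1:,4].argmax()","big=1+np.nonzero(s[1:,4]>25)[0]; print('comps',[(s[j].tolist()) for j in big])").replace("np.nonzero(l==i)","np.nonzero(np.isin(l,big))")
open('h.py','w').write(s)
E
python3 - <<'E'
from h import *
tray()
E
```

```text
comps [[87, 264, 79, 24, 217], [184, 274, 17, 14, 54]]
tray c 0.4976 0.261 size 50 243 yaw deg -1.2
 slot (0, -0.065) world [0.4963 0.196 ] mag [ 67.7 349.2]
 slot (0, 0) world [0.4976 0.261 ] mag [ 79.2 413.1]
 slot (0, 0.065) world [0.4989 0.326 ] mag [ 90.8 477.1]
```

Only the tray's near side was hidden by the arm; its back edge is where it was, so I carry on.

Call:
jog_arm(
  increments=[
    [[0.15,-1,0,0,0,0,-1],[0.15,-1,0,0,0,0,-1],[0.15,-1,0,0,0,0,-1],[0.2,-1,0,0,0,0,-1],[0,-0.9,0,0,0,0,-1]],
  ],
)

```text
time: 15.6
tool_pos: [0.4354, 0.2497, 0.239]
tcp_rot: [-3.132, -0.246, -0.002]
wrist_force: [0.5, -0.2, -2.9]
width: 0.347
grip_force: 70.3
```

Call:
jog_arm(
  increments=[
    [[0,-0.55,0.3,0,0,0,-1],[0,0,0.9,0,0,0,-1],[0,0,0.9,0,0,0,-1],[0,0,0.9,0,0,0,-1],[0,0,0.5,0,0,0,-1]],
  ],
)

```text
time: 16.02
tool_pos: [0.4305, 0.2635, 0.1307]
tcp_rot: [3.13, 0.247, -0.006]
wrist_force: [-0.5, 0.0, -3.5]
width: 0.351
grip_force: 70.4
```

Call:
jog_arm(
  increments=[
    [[0,0,0.2,0,0,0,-1],[0,0,0,0,0,0,-1],[0,0,0,0,0,0,-1],[0,0,0,0,0,0,-1],[0,0,0,0,0,0,-1]],
  ],
)

```text
time: 16.43
tool_pos: [0.4333, 0.2659, 0.1298]
tcp_rot: [-3.13, -0.248, -0.005]
wrist_force: [-0.1, -0.4, -2.5]
width: 0.351
grip_force: 70.4
```

Run:
```python
from h import *
where()
```

```text
t 16.43 mag TCP mm [ 16.5 428.1 129.8] world [0.4333 0.2659 0.1298] yaw 0.1578 tilt [0.003  0.0016] F [-0.1 -0.4 -2.5] w 0.351 g 70.4
```

Call:
jog_arm(
  increments=[
    [[0,0,0.15,0,0,0,-1],[0,0,0.1,0,0,0,-1],[0,0,0,0,0,0,-1],[0,0,0,0,0,0,0.25],[0,0,0,0,0,0,0.25]],
  ],
)

```text
time: 16.85
tool_pos: [0.4325, 0.2659, 0.1213]
tcp_rot: [-3.131, -0.248, -0.002]
wrist_force: [0.0, 0.6, -1.1]
width: 0.608
grip_force: 0.0
```

Call:
jog_arm(
  increments=[
    [[0,0,0,0,0,0,0.25],[0,0,-0.4,0,0,0,0.25],[0,0,-0.8,0,0,0,0.25],[0,0,-1,0,0,0,0.25],[0,0,-1,0,0,0,0.25]],
  ],
)

```text
time: 17.27
tool_pos: [0.4314, 0.2652, 0.2176]
tcp_rot: [3.131, 0.248, -0.003]
wrist_force: [1.3, -0.2, 0.1]
width: 0.624
grip_force: 0.0
```

Call:
jog_arm(
  increments=[
    [[0,0.6,-0.6,0,0,0,0.25],[-0.1,1,0,0,0,0,0.25],[-0.1,1,0,0,0,0,0.25],[-0.1,1,0,0,0,0,0.25],[-0.1,1,0,0,0,0,0.25]],
  ],
)

```text
time: 17.68
tool_pos: [0.4419, 0.1263, 0.2358]
tcp_rot: [-3.132, -0.25, -0.002]
wrist_force: [1.0, 0.2, 0.2]
width: 0.626
grip_force: 0.0
```

Call:
jog_arm(
  increments=[
    [[0,1,0,0,0,0,0.25],[0,1,0,0,0,0,0.25],[0,1,0,0,0,0,0.25],[0,1,0,0,0,0,0.25],[0,1,0,0,0,0,0.25]],
  ],
)

```text
time: 18.1
tool_pos: [0.4656, -0.0222, 0.2357]
tcp_rot: [3.132, 0.248, 0.002]
wrist_force: [0.8, -0.3, -0.2]
width: 0.624
grip_force: 0.0
```

Call:
jog_arm(
  increments=[
    [[0,1,0,0,0,0,0.25],[0,0,0,0,0,0,0.25],[0,0,0,0,0,0,0.25],[0,0,0,0,0,0,0.25],[0,0,0,0,0,0,0.25]],
  ],
)

```text
time: 18.52
tool_pos: [0.4701, -0.0496, 0.2348]
tcp_rot: [-3.131, -0.25, -0.0]
wrist_force: [0.4, 0.0, 0.1]
width: 0.629
grip_force: 0.0
```

Run:
```python
from h import *
where(); tray()
c,im,d,st=shot("wrist","w6"); g=cv2.cvtColor(im,cv2.COLOR_BGR2GRAY)
print(proj(c,m2w([[.0054,.1085,.09]])))
m=(g<45).astype(np.uint8); m[290:]=0
n,l,s,ce=cv2.connectedComponentsWithStats(m)
for i in range(1,n):
    if 100<s[i,4]<800: print(s[i],ce[i].round(1),(w2m(plane(c,[ce[i]],.09))*1000).round(1))
```

```text
t 18.52 mag TCP mm [  3.1 110.8 234.8] world [ 0.4701 -0.0496  0.2348] yaw 0.1591 tilt [0.     0.0004] F [0.4 0.  0.1] w 0.629 g 0.0
comps [[79, 264, 122, 86, 962], [115, 297, 6, 13, 40], [144, 298, 7, 14, 37]]
tray c 0.431 0.2684 size 161 243 yaw deg -7.4
 slot (0, -0.065) world [0.4226 0.2039] mag [ -3.8 368.6]
 slot (0, 0) world [0.431  0.2684] mag [ 14.6 430.9]
 slot (0, 0.065) world [0.4393 0.3328] mag [ 33.  493.3]
[[321.98114687 244.19267173]]
[379   0  22  27 446] [389.8  13. ] [[140.8  71.3  90. ]]
[592  35  23  25 419] [603.1  47. ] [[124.6 -52.8  90. ]]
[125 202  19  19 268] [133.9 211.2] [[ 27.6 231.   90. ]]
[310 237  21  20 327] [320.1 246.2] [[  4.  109.7  90. ]]
```

Call:
jog_arm(
  increments=[
    [[0.04,0.04,0.6,0,0,0,0.25],[0,0,0.8,0,0,0,0.25],[0,0,0.8,0,0,0,0.25],[0,0,0.5,0,0,0,0.25],[0,0,0.3,0,0,0,0.25]],
  ],
)

```text
time: 19.03
tool_pos: [0.4701, -0.0502, 0.1424]
tcp_rot: [-3.131, -0.251, 0.005]
wrist_force: [-0.0, 0.5, 1.2]
width: 0.627
grip_force: 0.0
```

Call:
jog_arm(
  increments=[
    [[0,0,0.18,0,0,0,0.25],[0,0,0,0,0,0,0.25],[0,0,0,0,0,0,0.25],[0,0,0,0,0,0,-1],[0,0,0,0,0,0,-1]],
  ],
)

```text
time: 19.45
tool_pos: [0.4727, -0.0514, 0.1406]
tcp_rot: [3.131, 0.248, 0.004]
wrist_force: [-4.3, -0.9, 20.1]
width: 0.357
grip_force: 46.6
```

Call:
jog_arm(
  increments=[
    [[0,0,0,0,0,0,-1],[0,0,0,0,0,0,-1],[-0.15,0,0,0,0,0,-1],[-0.2,0,0,0,0,0,-1],[-0.2,0,0,0,0,0,-1]],
  ],
)

```text
time: 19.87
tool_pos: [0.4569, -0.0543, 0.1406]
tcp_rot: [3.131, 0.248, 0.008]
wrist_force: [3.4, -0.5, 5.1]
width: 0.354
grip_force: 69.3
```

Call:
jog_arm(
  increments=[
    [[-0.2,0,0,0,0,0,-1],[-0.1,0,0,0,0,0,-1],[0,0,0,0,0,0,-1],[0,0,-0.1,0,0,0,-1],[0,0,0,0,0,0,-1]],
  ],
)

```text
time: 20.28
tool_pos: [0.4449, -0.0553, 0.1412]
tcp_rot: [-3.131, -0.248, 0.006]
wrist_force: [-0.5, -0.0, -3.1]
width: 0.35
grip_force: 69.5
```

Run:
```python
from h import *
where()
```

```text
t 20.28 mag TCP mm [-22.7 109.2 141.2] world [ 0.4449 -0.0553  0.1412] yaw 0.1582 tilt [-0.0037  0.0005] F [-0.5 -0.  -3.1] w 0.350 g 69.5
```

Call:
jog_arm(
  increments=[
    [[0,0.03,-0.15,0,0,0,-1],[0,0,-0.15,0,0,0,-1],[0,0,-0.15,0,0,0,-1],[0,0,-0.15,0,0,0,-1],[0,0,0,0,0,0,-1]],
  ],
)

```text
time: 20.7
tool_pos: [0.4474, -0.0564, 0.1615]
tcp_rot: [3.131, 0.248, 0.003]
wrist_force: [1.1, 0.6, -3.2]
width: 0.348
grip_force: 69.5
```

Run:
```python
from h import *
where()
```

```text
t 20.70 mag TCP mm [-20.4 107.6 161.5] world [ 0.4474 -0.0564  0.1615] yaw 0.1584 tilt [ 0.002  -0.0003] F [ 1.1  0.6 -3.2] w 0.348 g 69.5
```

Call:
jog_arm(
  increments=[
    [[0,0,-0.7,0,0,0,-1],[0,0,-1,0,0,0,-1],[0,0,-1,0,0,0,-1],[0,-0.5,0,0,0,0,-1],[0,-1,0,0,0,0,-1]],
  ],
)

```text
time: 21.12
tool_pos: [0.442, -0.0134, 0.2446]
tcp_rot: [3.13, 0.243, 0.011]
wrist_force: [0.7, 0.3, -4.4]
width: 0.352
grip_force: 70.0
```

Call:
jog_arm(
  increments=[
    [[0.1,-1,0,0,0,0,-1],[0.1,-1,0,0,0,0,-1],[0,-0.5,0,0,0,0,-1],[0,0,0,0,0,0,-1],[0,0,0,0,0,0,-1]],
  ],
)

```text
time: 21.53
tool_pos: [0.4334, 0.0637, 0.2412]
tcp_rot: [3.131, 0.252, -0.0]
wrist_force: [-0.5, -0.0, -3.2]
width: 0.348
grip_force: 70.1
```

Run:
```python
from h import *
where(); tray()
```

```text
t 21.53 mag TCP mm [-15.3 228.5 241.2] world [0.4334 0.0637 0.2412] yaw 0.1608 tilt [ 0.     -0.0004] F [-0.5 -0.  -3.2] w 0.348 g 70.1
comps [[78, 264, 122, 77, 563]]
tray c 0.4313 0.27 size 160 241 yaw deg -7.3
 slot (0, -0.065) world [0.423  0.2055] mag [ -3.1 370.1]
 slot (0, 0) world [0.4313 0.27  ] mag [ 15.2 432.5]
 slot (0, 0.065) world [0.4395 0.3345] mag [ 33.5 494.9]
```

Call:
jog_arm(
  increments=[
    [[0.1,-1,0,0,0,0,-1],[0.1,-1,0,0,0,0,-1],[0.1,-1,0,0,0,0,-1],[0.1,-1,0,0,0,0,-1],[0,-0.68,0,0,0,0,-1]],
  ],
)

```text
time: 22.0
tool_pos: [0.424, 0.2047, 0.2414]
tcp_rot: [-3.131, -0.247, -0.001]
wrist_force: [-0.5, -0.5, -3.6]
width: 0.348
grip_force: 70.5
```

Call:
jog_arm(
  increments=[
    [[0,0,0.5,0,0,0,-1],[0,0,0.9,0,0,0,-1],[0,0,0.9,0,0,0,-1],[0,0,0.9,0,0,0,-1],[0,0,0.5,0,0,0,-1]],
  ],
)

```text
time: 22.42
tool_pos: [0.4222, 0.2019, 0.1272]
tcp_rot: [3.13, 0.246, -0.006]
wrist_force: [-0.6, 0.1, -4.3]
width: 0.348
grip_force: 70.6
```

Call:
jog_arm(
  increments=[
    [[0,0,0.1,0,0,0,-1],[0,0,0,0,0,0,-1],[0,0,0,0,0,0,-1],[0,0,0,0,0,0,-1],[0,0,0,0,0,0,-1]],
  ],
)

```text
time: 22.83
tool_pos: [0.4248, 0.204, 0.1289]
tcp_rot: [-3.131, -0.248, -0.005]
wrist_force: [0.7, 0.3, -3.0]
width: 0.347
grip_force: 70.5
```

Run:
```python
from h import *
where()
```

```text
t 22.83 mag TCP mm [ -1.7 368.4 128.9] world [0.4248 0.204  0.1289] yaw 0.1579 tilt [0.0032 0.0013] F [ 0.7  0.3 -3. ] w 0.347 g 70.5
```

Call:
jog_arm(
  increments=[
    [[0,0,0.13,0,0,0,-1],[0,0,0.1,0,0,0,-1],[0,0,0,0,0,0,-1],[0,0,0,0,0,0,0.25],[0,0,0,0,0,0,0.25]],
  ],
)

```text
time: 23.25
tool_pos: [0.4241, 0.2041, 0.1212]
tcp_rot: [-3.131, -0.249, -0.003]
wrist_force: [0.3, 1.4, -0.3]
width: 0.617
grip_force: 0.0
```

Call:
jog_arm(
  increments=[
    [[0,0,0,0,0,0,0.25],[0,0,-0.4,0,0,0,0.25],[0,0,-0.8,0,0,0,0.25],[0,0,-1,0,0,0,0.25],[0,0,-1,0,0,0,0.25]],
  ],
)

```text
time: 23.67
tool_pos: [0.4225, 0.2034, 0.2164]
tcp_rot: [3.131, 0.248, -0.004]
wrist_force: [0.6, -0.0, 0.4]
width: 0.626
grip_force: 0.0
```

Call:
jog_arm(
  increments=[
    [[0,0.3,-0.6,0,0,0,-1],[0.4,1,0,0,0,0,-1],[0.4,1,0,0,0,0,-1],[0.4,1,0,0,0,0,-1],[0.4,1,0,0,0,0,-1]],
  ],
)

```text
time: 24.08
tool_pos: [0.4916, 0.0828, 0.2346]
tcp_rot: [-3.132, -0.25, -0.001]
wrist_force: [-0.0, -0.0, -0.8]
width: -0.002
grip_force: 0.0
```

Call:
jog_arm(
  increments=[
    [[0.4,1,0,0,0,0,-1],[0.5,1,0,0,0,0,-1],[0.5,1,0,0,0,0,-1],[0.46,1,0,0,0,0,-1],[0,0.38,0,0,0,0,-1]],
  ],
)

```text
time: 24.5
tool_pos: [0.5696, -0.0404, 0.2345]
tcp_rot: [3.13, 0.245, 0.004]
wrist_force: [0.2, -0.8, -0.4]
width: 0.001
grip_force: 0.0
```

Call:
jog_arm(
  increments=[
    [[0,0,0,0,0,0,-1],[0,0,0,0,0,0,-1],[0,0,0,0,0,0,-1],[0,0,0,0,0,0,-1],[0,0,0,0,0,0,-1]],
  ],
)

```text
time: 24.92
tool_pos: [0.5663, -0.0359, 0.2343]
tcp_rot: [-3.131, -0.251, 0.0]
wrist_force: [0.4, 0.9, 0.1]
width: -0.001
grip_force: 0.0
```

Run:
```python
from h import *
where(); tray()
```

```text
t 24.92 mag TCP mm [100.3 109.1 234.3] world [ 0.5663 -0.0359  0.2343] yaw 0.1598 tilt [-0.0002  0.0002] F [0.4 0.9 0.1] w -0.001 g 0.0
comps [[183, 221, 8, 4, 27], [78, 264, 112, 83, 687], [114, 297, 7, 13, 47], [143, 298, 8, 14, 40]]
tray c 0.4913 0.274 size 217 279 yaw deg 82.6
 slot (0, -0.065) world [0.5558 0.2657] mag [137.4 408.6]
 slot (0, 0) world [0.4913 0.274 ] mag [ 75.1 427. ]
 slot (0, 0.065) world [0.4268 0.2824] mag [ 12.7 445.4]
```

Call:
jog_arm(
  increments=[
    [[0,0.03,0.8,0,0,0,-1],[0,0,0.85,0,0,0,-1],[0,0,0,0,0,0,-1],[-0.6,0,0,0,0,0,-1],[-0.6,0,0,0,0,0,-1]],
  ],
)

```text
time: 25.38
tool_pos: [0.532, -0.0431, 0.1854]
tcp_rot: [-3.132, -0.25, -0.001]
wrist_force: [1.0, 1.0, 1.7]
width: 0.003
grip_force: 0.6
```

Call:
jog_arm(
  increments=[
    [[-0.65,0,0,0,0,0,-1],[-0.8,0,0.13,0,0,0,-1],[-0.6,0,0.43,0,0,0,-1],[-0.33,0,0.5,0,0,0,-1],[-0.13,0,0.4,0,0,0,-1]],
  ],
)

```text
time: 25.8
tool_pos: [0.4582, -0.0555, 0.1431]
tcp_rot: [3.131, 0.249, 0.01]
wrist_force: [1.7, 0.7, 2.3]
width: -0.004
grip_force: 1.1
```

Run:
```python
from h import *
where()
```

```text
t 25.80 mag TCP mm [ -9.6 106.8 143.1] world [ 0.4582 -0.0555  0.1431] yaw 0.1585 tilt [ 0.0062 -0.0007] F [1.7 0.7 2.3] w -0.004 g 1.1
```

Call:
jog_arm(
  increments=[
    [[0,0,0.1,0,0,0,-1],[0,0,0.1,0,0,0,-1],[0,0,0.1,0,0,0,-1],[0,0,0,0,0,0,-1],[0,0,0,0,0,0,-1]],
  ],
)

```text
time: 26.22
tool_pos: [0.457, -0.0553, 0.135]
tcp_rot: [-3.131, -0.25, 0.005]
wrist_force: [-11.1, 1.6, 22.5]
width: -0.002
grip_force: 11.5
```

Run:
```python
from h import *
where()
```

```text
t 26.22 mag TCP mm [-10.7 107.2 135. ] world [ 0.457  -0.0553  0.135 ] yaw 0.1592 tilt [-0.0031  0.0001] F [-11.1   1.6  22.5] w -0.002 g 11.5
```

Call:
jog_arm(
  increments=[
    [[0,0,-0.5,0,0,0,-1],[0,0,-1,0,0,0,-1],[0,0,-1,0,0,0,-1],[0,0,-0.7,0,0,0,-1],[0.7,0.3,0,0,0,0,-1]],
  ],
)

```text
time: 26.63
tool_pos: [0.4802, -0.0607, 0.234]
tcp_rot: [3.13, 0.25, 0.01]
wrist_force: [0.4, -0.7, 0.6]
width: 0.001
grip_force: 0.0
```

Call:
jog_arm(
  increments=[
    [[0.9,0.6,0,0,0,0,-1],[0.9,0.6,0,0,0,0,-1],[0.9,0.6,0,0,0,0,-1],[0.3,0.27,0,0,0,0,-1],[0,0,0,0,0,0,-1]],
  ],
)

```text
time: 27.05
tool_pos: [0.5808, -0.1094, 0.2287]
tcp_rot: [3.131, 0.248, 0.003]
wrist_force: [-0.2, -0.5, 0.0]
width: -0.0
grip_force: 0.0
```

```bash
cat >> h.py <<'E'
def covers():
    c,im,d,st=shot("top","cv%d"%int(read_state()["time"]*100))
    for i,y in enumerate((.108,.036,-.036,-.108)):
        # shut cover would cover the wide end: depth there vs plate/hole
        r=[]
        for dx,dy in((-.035,0),(-.022,-.008),(-.022,.008),(-.01,0),(-.022,0)):
            u=proj(c,m2w([dx,y+dy,.064]))[0]; X=withdepth(c,[u],d)[0]; r.append(round(X[2]*1000))
        print("station",i+1,"heights",r)
E
python3 - <<'E'
from h import *
where(); covers()
E
```

```text
t 27.05 mag TCP mm [102.9  34.3 228.7] world [ 0.5808 -0.1094  0.2287] yaw 0.1578 tilt [ 0.0018 -0.0007] F [-0.2 -0.5  0. ] w -0.000 g 0.0
station 1 heights [69, 64, 62, 67, 67]
station 2 heights [6, 5, 6, 10, 7]
station 3 heights [6, 5, 559, 6, 7]
station 4 heights [6, 8, 9, 2, 4]
```

Cover 1 reads about 64 mm at the keyhole, so it's shut. Next is cover 2, with the same sweep and press.

Call:
jog_arm(
  increments=[
    [[0,-0.05,0.7,0,0,0,-1],[0,0,0.75,0,0,0,-1],[0,0,0,0,0,0,-1],[-0.6,0,0,0,0,0,-1],[-0.65,0,0,0,0,0,-1]],
  ],
)

```text
time: 27.52
tool_pos: [0.5403, -0.1119, 0.1851]
tcp_rot: [-3.131, -0.25, -0.0]
wrist_force: [1.9, 0.2, 1.2]
width: 0.003
grip_force: 0.6
```

Call:
jog_arm(
  increments=[
    [[-0.65,0,0,0,0,0,-1],[-0.8,0,0.13,0,0,0,-1],[-0.6,0,0.43,0,0,0,-1],[-0.35,0,0.5,0,0,0,-1],[-0.15,0,0.4,0,0,0,-1]],
  ],
)

```text
time: 27.93
tool_pos: [0.4654, -0.1246, 0.1427]
tcp_rot: [3.13, 0.248, 0.009]
wrist_force: [1.7, -0.0, 0.6]
width: 0.005
grip_force: 0.4
```

Call:
jog_arm(
  increments=[
    [[0,0,0.1,0,0,0,-1],[0,0,0.1,0,0,0,-1],[0,0,0.1,0,0,0,-1],[0,0,0,0,0,0,-1],[0,0,0,0,0,0,-1]],
  ],
)

```text
time: 28.35
tool_pos: [0.464, -0.1243, 0.1346]
tcp_rot: [-3.13, -0.25, 0.007]
wrist_force: [-12.5, 3.0, 22.7]
width: 0.002
grip_force: 11.8
```

Run:
```python
from h import *
where()
```

```text
t 28.35 mag TCP mm [-14.7  38.  134.6] world [ 0.464  -0.1243  0.1346] yaw 0.1592 tilt [-0.0048  0.0008] F [-12.5   3.   22.7] w 0.002 g 11.8
```

Call:
jog_arm(
  increments=[
    [[0,0,-0.5,0,0,0,-1],[0,0,-1,0,0,0,-1],[0,0,-1,0,0,0,-1],[0,0,-0.7,0,0,0,-1],[0.7,0.3,0,0,0,0,-1]],
  ],
)

```text
time: 28.77
tool_pos: [0.4877, -0.1301, 0.2338]
tcp_rot: [3.129, 0.249, 0.009]
wrist_force: [0.3, -0.1, 0.7]
width: 0.005
grip_force: 0.0
```

Call:
jog_arm(
  increments=[
    [[0.9,0.6,0,0,0,0,-1],[0.9,0.6,0,0,0,0,-1],[0.9,0.6,0,0,0,0,-1],[0.45,0.35,0,0,0,0,-1],[0,0,0,0,0,0,-1]],
  ],
)

```text
time: 29.18
tool_pos: [0.594, -0.1803, 0.2287]
tcp_rot: [3.13, 0.248, 0.004]
wrist_force: [-0.0, -0.2, -0.6]
width: 0.002
grip_force: 0.0
```

Run:
```python
from h import *
where(); covers()
```

```text
t 29.18 mag TCP mm [104.8 -37.8 228.7] world [ 0.594  -0.1803  0.2287] yaw 0.1583 tilt [ 0.0024 -0.0011] F [-0.  -0.2 -0.6] w 0.002 g 0.0
station 1 heights [619, 619, 619, 618, 620]
station 2 heights [621, 618, 615, 615, 617]
station 3 heights [615, 5, 9, 6, 3]
station 4 heights [570, 570, 561, 12, 565]
```

Call:
jog_arm(
  increments=[
    [[0,-0.05,0.7,0,0,0,-1],[0,0,0.75,0,0,0,-1],[0,0,0,0,0,0,-1],[-0.65,0,0,0,0,0,-1],[-0.65,0,0,0,0,0,-1]],
  ],
)

```text
time: 29.65
tool_pos: [0.5516, -0.1829, 0.1848]
tcp_rot: [-3.131, -0.25, 0.0]
wrist_force: [1.3, 0.2, 1.2]
width: -0.001
grip_force: 0.6
```

Call:
jog_arm(
  increments=[
    [[-0.65,0,0,0,0,0,-1],[-0.8,0,0.13,0,0,0,-1],[-0.6,0,0.43,0,0,0,-1],[-0.35,0,0.5,0,0,0,-1],[-0.15,0,0.4,0,0,0,-1]],
  ],
)

```text
time: 30.07
tool_pos: [0.4767, -0.1959, 0.1426]
tcp_rot: [3.13, 0.247, 0.008]
wrist_force: [3.3, 0.7, 2.8]
width: 0.001
grip_force: 1.7
```

Call:
jog_arm(
  increments=[
    [[0,0,0.1,0,0,0,-1],[0,0,0.1,0,0,0,-1],[0,0,0.1,0,0,0,-1],[0,0,0,0,0,0,-1],[0,0,0,0,0,0,-1]],
  ],
)

```text
time: 30.48
tool_pos: [0.4754, -0.1954, 0.1347]
tcp_rot: [-3.13, -0.25, 0.007]
wrist_force: [-12.5, 3.2, 22.6]
width: 0.004
grip_force: 11.5
```

Call:
jog_arm(
  increments=[
    [[0,0,-0.5,0,0,0,-1],[0,0,-1,0,0,0,-1],[0,0,-1,0,0,0,-1],[0,0,-0.7,0,0,0,-1],[0.7,0.3,0,0,0,0,-1]],
  ],
)

```text
time: 30.9
tool_pos: [0.4989, -0.2015, 0.2337]
tcp_rot: [3.128, 0.249, 0.008]
wrist_force: [1.0, 0.2, 0.4]
width: -0.003
grip_force: 0.0
```

Call:
jog_arm(
  increments=[
    [[0.9,0.6,0,0,0,0,-1],[0.9,0.6,0,0,0,0,-1],[0.9,0.6,0,0,0,0,-1],[0.4,0.3,0,0,0,0,-1],[0,0,0,0,0,0,-1]],
  ],
)

```text
time: 31.32
tool_pos: [0.6033, -0.25, 0.2284]
tcp_rot: [3.13, 0.249, 0.003]
wrist_force: [-0.9, 0.5, 0.6]
width: 0.001
grip_force: 0.0
```

Run:
```python
from h import *
where(); covers()
```

```text
t 31.32 mag TCP mm [ 103.1 -108.1  228.4] world [ 0.6033 -0.25    0.2284] yaw 0.1587 tilt [ 0.002  -0.0011] F [-0.9  0.5  0.6] w 0.001 g 0.0
station 1 heights [69, 67, 66, 65, 64]
station 2 heights [69, 67, 65, 64, 65]
station 3 heights [611, 603, 614, 617, 615]
station 4 heights [623, 619, 618, 616, 618]
```

Call:
jog_arm(
  increments=[
    [[0,0,0.7,0,0,0,-1],[0,0,0.75,0,0,0,-1],[0,0,0,0,0,0,-1],[-0.6,0,0,0,0,0,-1],[-0.65,0,0,0,0,0,-1]],
  ],
)

```text
time: 31.78
tool_pos: [0.5631, -0.2539, 0.1845]
tcp_rot: [-3.131, -0.25, -0.0]
wrist_force: [2.2, 0.1, 0.8]
width: 0.002
grip_force: 0.6
```

Call:
jog_arm(
  increments=[
    [[-0.65,0,0,0,0,0,-1],[-0.8,0,0.13,0,0,0,-1],[-0.6,0,0.43,0,0,0,-1],[-0.35,0,0.5,0,0,0,-1],[-0.15,0,0.4,0,0,0,-1]],
  ],
)

```text
time: 32.2
tool_pos: [0.4879, -0.2671, 0.1422]
tcp_rot: [3.13, 0.247, 0.007]
wrist_force: [3.1, 0.3, 3.1]
width: -0.002
grip_force: 1.6
```

Call:
jog_arm(
  increments=[
    [[0,0,0.1,0,0,0,-1],[0,0,0.1,0,0,0,-1],[0,0,0.1,0,0,0,-1],[0,0,0,0,0,0,-1],[0,0,0,0,0,0,-1]],
  ],
)

```text
time: 32.62
tool_pos: [0.4866, -0.2666, 0.1344]
tcp_rot: [-3.13, -0.25, 0.008]
wrist_force: [-13.0, 3.3, 25.0]
width: 0.003
grip_force: 12.7
```

Call:
jog_arm(
  increments=[
    [[0,0,-0.5,0,0,0,-1],[0,0,-1,0,0,0,-1],[0,0,-1,0,0,0,-1],[0,0,-1,0,0,0,-1],[0,0,-1,0,0,0,-1]],
  ],
)

```text
time: 33.03
tool_pos: [0.4875, -0.2663, 0.2674]
tcp_rot: [-3.131, -0.249, 0.003]
wrist_force: [-0.0, -0.0, 0.1]
width: 0.001
grip_force: 0.0
```

Call:
jog_arm(
  increments=[
    [[-0.5,1,-0.5,0,0,0,-1],[-0.5,1,0,0,0,0,-1],[-0.5,1,0,0,0,0,-1],[-0.5,1,0,0,0,0,-1],[-0.5,1,0,0,0,0,-1]],
  ],
)

```text
time: 33.45
tool_pos: [0.437, -0.4277, 0.2815]
tcp_rot: [-3.131, -0.25, 0.002]
wrist_force: [-0.0, 0.1, 0.2]
width: 0.003
grip_force: 0.0
```

Call:
jog_arm(
  increments=[
    [[-1,0.7,0,0,0,0,-1],[-1,0.7,0,0,0,0,-1],[-1,0.7,0,0,0,0,-1],[-1,0.7,0,0,0,0,-1],[0,0,0,0,0,0,-1]],
  ],
)

```text
time: 33.87
tool_pos: [0.3278, -0.5324, 0.281]
tcp_rot: [3.131, 0.242, -0.006]
wrist_force: [-0.3, 0.3, 0.5]
width: 0.003
grip_force: 0.0
```

Run:
```python
from h import *
import glob
where(); covers(); tray()
a=cv2.imread(sorted(glob.glob("pics/cv*.png"),key=lambda f:int(f[7:-4]))[-1])[180:380,50:450]
cv2.imwrite("pics/chk2.png",cv2.resize(a,None,fx=2,fy=2,interpolation=2))
```

```text
t 33.87 mag TCP mm [-213.5 -343.5  281. ] world [ 0.3278 -0.5324  0.281 ] yaw 0.1541 tilt [-0.0036 -0.0011] F [-0.3  0.3  0.5] w 0.003 g 0.0
station 1 heights [68, 66, 65, 64, 65]
station 2 heights [66, 66, 65, 65, 65]
station 3 heights [67, 67, 65, 65, 66]
station 4 heights [68, 67, 65, 65, 69]
comps [[78, 264, 123, 86, 964], [114, 297, 7, 13, 46], [143, 298, 8, 14, 38], [173, 302, 6, 13, 31]]
tray c 0.4309 0.2692 size 161 242 yaw deg -7.4
 slot (0, -0.065) world [0.4225 0.2047] mag [ -3.8 369.4]
 slot (0, 0) world [0.4309 0.2692] mag [ 14.6 431.8]
 slot (0, 0.065) world [0.4392 0.3337] mag [ 33.  494.1]
```

View pics/chk2.png

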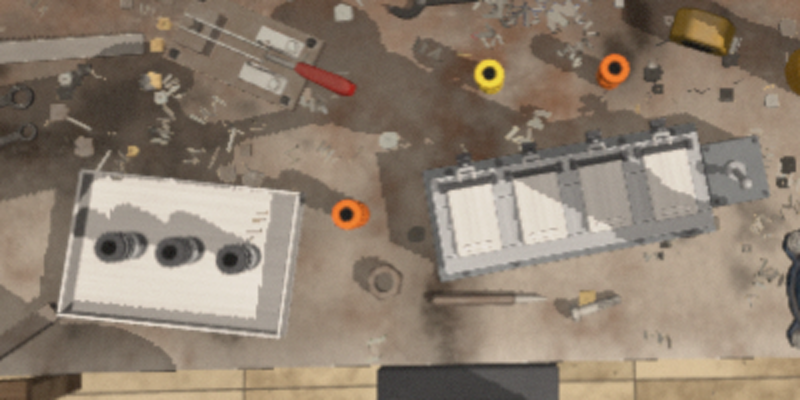

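Run:
```python
from h import *
c,im,d,st=shot("top","fin")
def H(x,ys,z): 
    return np.mean([withdepth(c,[proj(c,m2w([x,y,z]))[0]],d)[0][2] for y in ys])*1000
print("plate front x=-50", H(-.05,np.arange(-.12,.12,.004),.06).round(1))
for y in(.108,.036,-.036,-.108):
    print(y,[round(H(x,y+np.arange(-.018,.019,.002),.064),1) for x in(-.036,-.026,-.016,-.006,.004,.014)], "gap plate", [round(H(x,(y-.031,y-.03,y-.029) if y>-.1 else (y+.031,y+.03,y+.029),.06),1) for x in(-.036,-.016,.004)])
```

```text
plate front x=-50 60.4
0.108 [np.float64(66.8), np.float64(65.5), np.float64(65.0), np.float64(65.5), np.float64(64.9), np.float64(64.7)] gap plate [np.float64(61.3), np.float64(61.8), np.float64(63.5)]
0.036 [np.float64(67.5), np.float64(66.2), np.float64(66.1), np.float64(65.6), np.float64(65.2), np.float64(65.3)] gap plate [np.float64(59.4), np.float64(60.7), np.float64(57.7)]
-0.036 [np.float64(67.0), np.float64(66.3), np.float64(66.3), np.float64(65.5), np.float64(65.1), np.float64(64.3)] gap plate [np.float64(60.1), np.float64(59.9), np.float64(58.7)]
-0.108 [np.float64(67.8), np.float64(66.1), np.float64(65.5), np.float64(118.4), np.float64(64.8), np.float64(64.8)] gap plate [np.float64(59.3), np.float64(61.3), np.float64(60.4)]
```

Run:
```python
from h import *
where(); print(bot.finish_job())
```

```text
t 34.02 mag TCP mm [-208.7 -340.4  280.9] world [ 0.3321 -0.5285  0.2809] yaw 0.1573 tilt [-0.0005  0.0016] F [-0.7 -0.1  0.3] w 0.005 g 0.0
the job is handed in; nothing more can be done
None
```

The job is handed in at about 34 s of robot time, with no verdict returned: the toggle was on and is now off, holders 1, 3 and 4 stand in the tray (station 2 was empty), all four covers are pressed shut, and the last top picture shows nothing else moved.

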